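# Stand a mould board up to air and lock it with the keeper

## Robot

A 6-joint arm with a two-finger parallel gripper is mounted at the origin on the work surface. World frame = base frame: x ahead of the robot, y to its left, z up, the work surface at z = 0. Lengths are in m, angles in rad, forces in N, time in s.
With the tool pointing down it reaches from about 0.4 to 0.925 m from the base axis. Payload 3.4 kg.
Tool frame: the origin (TCP) lies at the very end of the fingers, on their centre line; the grasp point (between the pads) lies 19 mm behind it; x points along the fingers, z is the direction in which the jaws open and shut, and the axes are right-handed (so a half turn about x gives the same grasp; the last joint's range is limited). The gripper opens to 85 mm and grips with 20 to 120 N. Pads are 22 mm wide; open, the fingers measure 114 mm over their backs; the gripper's body (76 mm by 85 mm) begins 54 mm behind the grasp point. The pads swing forward as they close: fully open they stand 13 mm farther back than shut.
Start: joints at [-1.177, 0.307, 1.506, -0, 1.328, -0.073], TCP at [0.259, -0.513, 0.231] pointing down, gripper open.
Joint ranges: [-3.12, 3.12], [-1.05, 2.28], [0.14, 2.33], [-1.42, 4.57], [0.1, 2.73], [-2.68, 2.68]. Speed limits (rad/s): [2.57, 2.57, 3.14, 3.14, 3.14, 3.14].

## Interface

Orientations are given as a 3x3 rotation matrix whose columns are the frame's x, y, z axes.
In Python, from workcell import arm, vision, job gives the robot as it stands.
- The arm moves only by the tool arm_command, never from a script. Its argument "moves" is a list of rows, each an object with "slide": the shift along the tool's x, y, z in mm, a list of three; "twist": the turn about the tool's x in rad; "jaw": the finger opening in mm, from 0 to 85.4. In form: [{"slide": [tx, ty, tz], "twist": twist, "jaw": jaw}, ...]. A call has 1 to 20 rows; each row is the pose to reach, as a shift and turn from the pose commanded when the call began, along the tool's axes at that moment; what a row does not reach only later rows make up. A row lasts 1/10 s, in which the tool goes at most 50 mm and 8.59 degrees, less where a joint would pass 70% of its speed; a pose out of reach is approached as far as the arm can. A call with a gripper value outside its range is refused whole. The fingers move at their own pace and stop on an object; "newtons" is the grip in N (left out, the last holds). Time passes only in rows, so rows that repeat a pose let the fingers close. It gives the time, the measured TCP pose, the force and the opening at its end, in the units of the state.
- arm.read_state(): the state, without advancing time (a new reading comes with each control period).
- vision.camera(name): name is "scene" or "side" or "wrist"; returns a dict with "image" (420x560x3 uint8, red, green, blue), "depth" (420x560 float32, m along the optical axis (not along the pixel's ray), 0 where there is no reading), "intrinsics" (3x3 intrinsics, pixels), "R" (3x3) and "t" (3): a world point X has camera coordinates R X + t. Camera axes: x right, y down, z forward; pixel columns grow to the right and rows downward; lengths in m; the calibration is good to about 2 mm. The wrist camera is an equidistant fisheye: a pixel r from the principal point sees the ray r / f radians off the axis. A picture is of the moment at which its call begins.
- job.hand_in(): hands the job in, once; it reports no verdict.
The state is a dict: "clock": time; "joint_positions": joint angles; "qd": joint speeds; "joint_efforts": joint torques, N m; "ee_pos": TCP position; "eef_rot": TCP orientation; "contact_force": force on the tool from outside, world axes, zero at the start; "torque": the same for the moment, N m; "width": finger opening in m.
Only numpy, scipy, OpenCV 4.12 (cv2) and the standard library are available. Lean on these libraries where they do the work, as an engineer would, in place of code of your own. Each camera call takes 0.05 s, during which the arm holds its last target. There are 200 camera calls.

## Task

Tip the grooved wooden mould board up so that it stands upright on its long edge on the stand's deck, roughly centred, its face flat back against the fence. Then swing the wooden keeper bar fully across in front of it so it cannot fall forward. Leave everything else on the bench where it is.

Things in the scene. Friction and masses are not known exactly. Their poses are not given: they have to be found in the camera images.
- stand: Fixed wooden airing stand. Origin: underside, mid-length. x points away from the robot to the fence, y along its length (340 mm), z up. Deck top 60 mm above the bench, from x = -45 mm (free near edge) to the fence. Deck slab 22 mm thick; below it the space is open back to x = +30 mm except for end legs outside y = +-135 mm.
- fence_foot (a point): Point on the stand where the fence's face (towards the robot) meets the deck, mid-length: x = +45, y = 0, z = 60 mm in the stand's axes. The fence is an upright wall 14 mm thick, 90 mm high above the deck, from y = -115 to +115 mm. As the board is tipped up by its near edge, the fence drives its foot back towards the robot until its foot is 24 mm (its thickness) out.
- board_centre (a point): Centre of the loose wooden mould board: 130 mm (its x) by 200 mm (its y, long edges) by 24 mm thick (its z), 0.27 to 0.47 kg. Cross grooves 10 mm deep in the +z face. Starts flat on the deck, grooves up: one long edge about 5 to 15 mm short of the fence, the other overhanging the near edge of the deck by about 45 to 55 mm. Upright at the fence: centre at x = 33, z = 125 mm of the stand.
- keeper (a joint): Angle of the wooden keeper bar about its upright pin, rad: 0 = points towards the robot (stand -x), negative = out to stand +y, grows as it turns to stand -y; 1.57 = lies along the stand in front of the standing board (4 mm clear of a board touching the fence). Stops at -1.0 and 1.6. Starts at -0.7 to 0.1. Stiff (0.05 N m): stays where left, turned by a light push on its side.
- keeper_pin (a point): Axis of the keeper's vertical pin, fixed to the stand at its x = +10, y = +150 mm, at the keeper bar's mid height (116 mm above the bench).
- keeper_tip (a point): Near the keeper bar's free end: on its centre line, 108 mm from the pin's axis, at mid height. The bar is 16 mm wide, 22 mm high (105 to 127 mm above the bench). As it starts, it is clear of the board's way up; turned past about 0.2 rad it would be in the way.
- weight: Bystander: loose brass weight standing on the deck near its right end (stand y about -145 mm), 26 mm diameter, 30 mm high. Origin: centre of underside.
- gauge: Bystander: loose dark wooden board with four round holes, 60 x 170 x 14 mm, lying on the bench beyond the fence. Origin: centre of underside.
- cup: Bystander: white mug, 80 mm diameter, 90 mm high, to the robot's right. Origin: centre of underside.
- tray: Bystander: loose open wooden box 120 x 170 x 50 mm, to the robot's right. Origin: centre of underside.
- jar: Bystander: amber jar, 70 mm diameter, 100 mm high, at the far left. Origin: centre of underside.
- blade: Bystander: flat steel blade with wooden back, 60 x 120 mm, on the steel plate at the left. Origin: centre of underside.
- mallet: Bystander: hammer lying on the bench at the left, about 0.3 m long. Origin: on its underside.

How it is judged:
By the outcome, as a careful person would: the job done as asked, in the order asked, and still so for the second after the job is handed in, with the robot touching nothing.
It also fails if it takes over 72 s, if anything falls off the work surface, if the arm or the gripper's body presses on something with over 40 N, if the wrist force passes 120 N, or if a joint passes its speed limit or range.

## Working session

There is one attempt and no reset: what is moved stays moved. The work goes in short steps, Python scripts to look and compute and a tool call to move; the robot and the scene stay as the last step left them, time stands still between calls to the robot, and variables do not carry over. Pictures are saved under pics/ and viewed, about 8 in all and at most 12, crops included, and the job is handed in when it is done.

Besides the shell and the picture viewer there is one more tool, called after "Emit:" as name(argument=value, ...) on one line, values as JSON. arm_command: Moves the arm, as the interface text tells. Its arguments: {"type":"object","properties":{"moves":{"type":"array"},"newtons":{"type":"number"}},"required":["moves"]}

```bash
mkdir -p pics; ls; python3 - <<'E'
from workcell import arm, vision
import cv2,numpy as np
s=arm.read_state();print(s)
for n in("scene","side"):
    c=vision.camera(n);cv2.imwrite(f"pics/{n}0.png",c["image"][:,:,::-1]);np.savez(f"{n}0.npz",**c)
    print(n,c["intrinsics"],c["R"],c["t"], -c["R"].T@c["t"])
E
```

```text
pics
{'clock': 0.0, 'joint_positions': array([-1.17747537e+00,  3.07602679e-01,  1.50766255e+00,  1.92014646e-05,
        1.32843152e+00, -7.34963758e-02]), 'qd': array([-5.03628295e-05, -9.12263721e-04, -8.50588101e-07, -2.21167707e-03,
        1.64588851e-04,  7.95202218e-04]), 'joint_efforts': array([ 3.05204936e-03, -4.57544553e+01, -2.51919830e+01,  3.77437673e-04,
        1.33500816e-02, -1.67343524e-05]), 'ee_pos': array([ 0.25849301, -0.51283461,  0.23036815]), 'eef_rot': array([[-7.89194529e-04,  8.93007306e-01,  4.50041475e-01],
       [ 1.95057423e-03,  4.50042133e-01, -8.93005192e-01],
       [-9.99997786e-01,  1.73084490e-04, -2.09704783e-03]]), 'contact_force': array([-0.08147442, -0.08993843,  0.60971827]), 'torque': array([ 0.00210139, -0.02470619, -0.02465189]), 'width': 0.08546671928743048}
scene [[429.68767336   0.         274.41565165]
 [  0.         429.68767336 213.96964565]
 [  0.           0.           1.        ]] [[-0.42879159  0.90339244  0.00445721]
 [ 0.59550867  0.28635904 -0.75057839]
 [-0.67934321 -0.31918739 -0.66076638]] [ 0.25234755 -0.28603678  1.73763117] [1.45898983 0.40857032 0.93235046]
side [[431.80548382   0.         278.64838054]
 [  0.         431.80548382 200.87192242]
 [  0.           0.           1.        ]] [[-0.78208896 -0.62307861 -0.01048311]
 [-0.43423293  0.55696121 -0.70798021]
 [ 0.44696601 -0.5491514  -0.70615446]] [0.46862732 0.31852189 0.96135756] [0.0751268  0.64251817 0.9092868 ]
```

View pics/scene0.png

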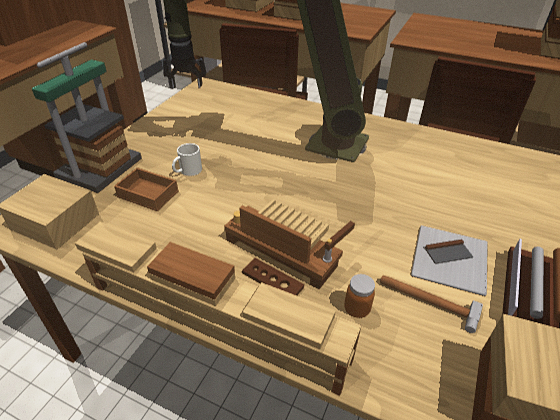

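View pics/side0.png

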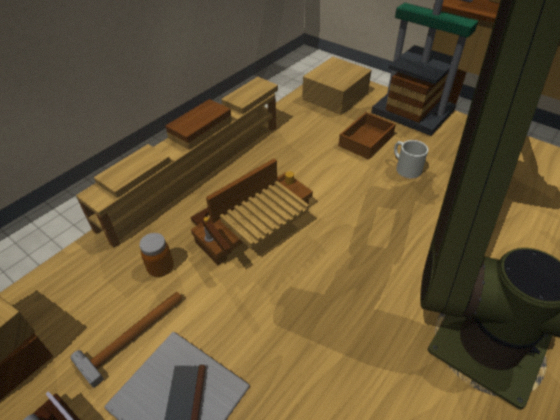

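The scene view shows the stand with fence at about (275,235), pale grooved board at (290,220) and keeper from pin (327,255) to tip (350,228). The side view shows the board at (263,212), fence (243,190) and keeper near (212,232). Next I'll measure them by height bands from depth.

```bash
cat > h.py <<'E'
import numpy as np,cv2
def cloud(c):
    d=c["depth"];K=c["intrinsics"];v,u=np.indices(d.shape)
    P=np.stack([(u-K[0,2])/K[0,0]*d,(v-K[1,2])/K[1,1]*d,d],-1)
    X=(P-c["t"])@c["R"]; X[d==0]=np.nan
    return X
def rect(p):
    (c,s,a)=cv2.minAreaRect((p*1000).astype(np.float32)); return np.round(c,1),np.round(s,1),round(a,1)
E
python3 - <<'E'
from h import *
for n,box in(("scene",(215,190,365,290)),("side",(180,150,325,265))):
    c=np.load(n+"0.npz");X=cloud(c);u0,v0,u1,v1=box
    m=np.zeros(X.shape[:2],bool);m[v0:v1,u0:u1]=1
    print(n)
    for nm,lo,hi in(("fence",.145,.156),("keeper",.122,.132),("board",.080,.089),("deck",.056,.064)):
        k=(m&(X[...,2]>lo)&(X[...,2]<hi)).astype(np.uint8)
        N,L,S,C=cv2.connectedComponentsWithStats(k)
        for i in range(1,N):
            if S[i,4]>15:
                p=X[L==i]; print(nm,S[i,4],C[i].round(),rect(p[:,:2]),p[:,2].mean().round(4))
E
```

```text
scene
fence 391 [276. 223.] (array([684.6,  41.3]), array([232.5,  18.3]), 80.3) 0.1502
fence 35 [229. 282.] (array([919.2,  39.8]), array([ 1.9, 48.1]), 90.0) 0.1504
keeper 196 [275. 231.] (array([690.9,  42. ]), array([227.7,  12.3]), 82.6) 0.127
keeper 196 [340. 232.] (array([621.8, 211.6]), array([ 18.1, 118.9]), 73.2) 0.1275
board 68 [267. 206.] (array([563. , -38.7]), array([13.3, 77.3]), 77.6) 0.0842
board 67 [273. 209.] (array([563.6, -15.5]), array([11.4, 81.2]), 80.4) 0.0844
board 71 [279. 212.] (array([570.5,   6.3]), array([16.8, 80.3]), 76.6) 0.0844
board 70 [286. 215.] (array([574.2,  31.9]), array([10.3, 76.3]), 79.8) 0.0847
board 70 [293. 218.] (array([577.2,  56.4]), array([10.3, 77.3]), 79.5) 0.0846
board 64 [300. 221.] (array([582.7,  79. ]), array([ 9.9, 75.3]), 81.7) 0.0849
board 71 [307. 224.] (array([586.6, 102.1]), array([10.9, 78.5]), 80.8) 0.0846
board 68 [313. 228.] (array([590.5, 124.9]), array([10.8, 80.7]), 81.4) 0.0847
board 94 [319. 233.] (array([606.1, 147.1]), array([11.4, 98.8]), 81.1) 0.0847
board 156 [275. 242.] (array([691. ,  43.9]), array([226.
[... 377 characters left out ...]
rray([680.7,  44.4]), array([228. ,  11.5]), 78.1) 0.127
keeper 259 [216. 234.] (array([622.7, 211. ]), array([ 16.9, 117.9]), 72.5) 0.1269
board 21 [289. 177.] (array([634.3, -93.1]), array([23. , 10.1]), 38.5) 0.0856
board 1422 [260. 211.] (array([614.2,  58.2]), array([228.8, 149.4]), 78.0) 0.0839
board 152 [278. 202.] (array([599. ,   2.1]), array([ 13.9, 130.8]), 81.1) 0.0835
deck 91 [202. 165.] (array([892.2,   3. ]), array([186. ,   8.8]), 89.0) 0.06
deck 358 [295. 186.] (array([622. , -95.3]), array([ 49.7, 116.4]), 81.2) 0.06
deck 310 [226. 232.] (array([654.4, 156.3]), array([32.9, 95.4]), 78.5) 0.0601
deck 318 [206. 239.] (array([674.8, 205.2]), array([ 35.6, 116.7]), 71.6) 0.0599
```

Emit:
arm_command(moves=[{"slide":[0,517,-382],"twist":0.63,"jaw":40},{"slide":[0,517,-382],"twist":0.63,"jaw":40},{"slide":[0,517,-382],"twist":0.63,"jaw":40},{"slide":[0,517,-382],"twist":0.63,"jaw":40},{"slide":[0,517,-382],"twist":0.63,"jaw":40},{"slide":[0,517,-382],"twist":0.63,"jaw":40},{"slide":[0,517,-382],"twist":0.63,"jaw":40},{"slide":[0,517,-382],"twist":0.63,"jaw":40},{"slide":[0,517,-382],"twist":0.63,"jaw":40},{"slide":[0,517,-382],"twist":0.63,"jaw":40},{"slide":[0,517,-382],"twist":0.63,"jaw":40},{"slide":[0,517,-382],"twist":0.63,"jaw":40},{"slide":[0,517,-382],"twist":0.63,"jaw":40},{"slide":[0,517,-382],"twist":0.63,"jaw":40},{"slide":[0,517,-382],"twist":0.63,"jaw":40},{"slide":[0,517,-382],"twist":0.63,"jaw":40},{"slide":[0,517,-382],"twist":0.63,"jaw":40},{"slide":[0,517,-382],"twist":0.63,"jaw":40}])

```text
clock: 1.9
ee_pos: [0.548, 0.0588, 0.2314]
eef_rot: [[-0.0, 0.986, -0.165], [-0.0, -0.165, -0.986], [-1.0, -0.0, 0.0]]
contact_force: [-0.2, -0.3, 0.0]
width: 0.0399
```

```bash
python3 - <<'E'
from workcell import arm, vision
import cv2,numpy as np
s=arm.read_state();print(s['ee_pos'],s['eef_rot'],s['width'],s['joint_positions'])
c=vision.camera("wrist");cv2.imwrite("pics/w1.png",c["image"][:,:,::-1]);np.savez("w1.npz",**c)
print(c["intrinsics"],c["R"],c["t"])
E
```

```text
[0.54797355 0.05884202 0.23141297] [[-1.97197920e-04  9.86349407e-01 -1.64665750e-01]
 [-2.03351250e-04 -1.64665790e-01 -9.86349399e-01]
 [-9.99999960e-01 -1.61021064e-04  2.33047136e-04]] 0.039930855823427557 [ 3.04586383e-02  2.73661126e-01  1.55553359e+00 -2.04014054e-04
  1.31260124e+00  1.76672623e+00]
[[325.1922621    0.         277.28053061]
 [  0.         325.1922621  212.94964044]
 [  0.           0.           1.        ]] [[-1.63526530e-01 -9.86538772e-01  5.70534666e-04]
 [-9.35265055e-01  1.55211474e-01  3.18101673e-01]
 [-3.13908188e-01  5.14844617e-02 -9.48056433e-01]] [0.14709082 0.4615088  0.54983956]
```

View pics/w1.png

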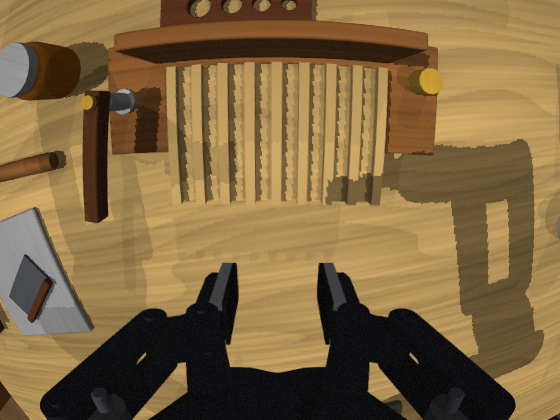

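```bash
cat >> h.py <<'E'
def wproj(c,X):
    p=X@c["R"].T+c["t"]; rho=np.linalg.norm(p[...,:2],axis=-1); th=np.arctan2(rho,p[...,2]); f=c["intrinsics"][0,0]
    return p[...,:2]/rho[...,None]*(f*th)[...,None]+c["intrinsics"][:2,2]
O=np.array([.633,.050]); A=np.array([[.9866,-.1633],[.1633,.9866]]) # rows: stand x,y axes in world
def s2w(x,y,z): return np.concatenate([O+(np.asarray(x)[...,None]*A[0]+np.asarray(y)[...,None]*A[1]),np.broadcast_to(z,np.shape(x))[...,None]],-1)
def w2s(p): return (np.asarray(p)[...,:2]-O)@A.T
E
python3 - <<'E'
from h import *
c=np.load("w1.npz")
x,y=np.meshgrid(np.arange(.055,-.115,-.0004),np.arange(.13,-.13,-.0004),indexing='ij')
m=wproj(c,s2w(x,y,.084)).astype(np.float32)
im=cv2.remap(c["image"],m[...,0],m[...,1],cv2.INTER_LINEAR)
g=im[:,:,::-1].copy()
for k in range(-12,13,2): cv2.putText(g,str(k*10),(int((.13-k*.01)/.0004)-8,10),0,.35,(255,0,0),1);cv2.line(g,(int((.13-k*.01)/.0004),12),(int((.13-k*.01)/.0004),20),(255,0,0),1)
for k in range(-11,6): cv2.putText(g,str(k*10),(0,int((.055-k*.01)/.0004)),0,.3,(0,0,255),1)
cv2.imwrite("pics/rect.png",g)
r=slice(int(.125/.0004),int(.142/.0004))
K=c["intrinsics"]; D=cv2.remap(c["depth"],m[...,0],m[...,1],cv2.INTER_NEAREST)
# height from depth: point = cam + ray*depth
P=s2w(x,y,.084); pc=P@c["R"].T+c["t"]; zz=(((pc/pc[...,2:])*D[...,None]-c["t"])@c["R"])[...,2]
print("y:z",[(int(round(y[0,j]*1000)),int(round(np.nanmedian(zz[r,j])*1000))) for j in range(60,590,5)])
print("x:z centre rib",[(int(round(x[i,0]*1000)),int(round(np.nanmedian(zz[i,325:337])*1000))) for i in range(0,425,8)])
E
```

```text
y:z [(106, 0), (104, 0), (102, 0), (100, 0), (98, 0), (96, 1), (94, 84), (92, 84), (90, 84), (88, 84), (86, 82), (84, 77), (82, 74), (80, 74), (78, 74), (76, 74), (74, 74), (72, 74), (70, 84), (68, 85), (66, 84), (64, 84), (62, 80), (60, 75), (58, 74), (56, 74), (54, 74), (52, 75), (50, 75), (48, 84), (46, 84), (44, 84), (42, 85), (40, 84), (38, 77), (36, 75), (34, 74), (32, 74), (30, 75), (28, 74), (26, 74), (24, 75), (22, 84), (20, 84), (18, 84), (16, 84), (14, 74), (12, 74), (10, 74), (8, 74), (6, 74), (4, 74), (2, 75), (0, 74), (-2, 84), (-4, 84), (-6, 84), (-8, 84), (-10, 74), (-12, 74), (-14, 75), (-16, 74), (-18, 74), (-20, 74), (-22, 74), (-24, 83), (-26, 84), (-28, 85), (-30, 85), (-32, 85), (-34, 74), (-36, 74), (-38, 75), (-40, 75), (-42, 75), (-44, 75), (-46, 76), (-48, 84), (-50, 85), (-52, 85), (-54, 85), (-56, 84), (-58, 74), (-60, 74), (-62, 74), (-64, 74), (-66, 74), (-68, 74), (-70, 76), (-72, 84), (-74, 85), (-76, 84), (-78, 84), (-80, 84), (-82, 74), (-84, 74), (-86, 74), (-88, 74), (-90, 74), (-92, 74), (-94, 80), (-96, 85), (-98, 84), (-100, 84), (-102, 85), (-104, 84)]
x:z centre rib [(55, 131), (52, 119), (49, 102), (45, 86), (42, 64), (39, 61), (36, 84), (33, 84), (29, 84), (26, 84), (23, 85), (20, 84), (17, 84), (13, 85), (10, 84), (7, 84), (4, 85), (1, 84), (-3, 85), (-6, 84), (-9, 85), (-12, 85), (-15, 84), (-19, 84), (-22, 83), (-25, 84), (-28, 84), (-31, 85), (-35, 84), (-38, 83), (-41, 84), (-44, 84), (-47, 84), (-51, 85), (-54, 84), (-57, 84), (-60, 84), (-63, 85), (-67, 85), (-70, 85), (-73, 84), (-76, 85), (-79, 85), (-83, 84), (-86, 84), (-89, 84), (-92, 0), (-95, 0), (-99, 0), (-102, 1), (-105, 0), (-108, 0), (-111, 0), (-115, 0)]
```

View pics/rect.png

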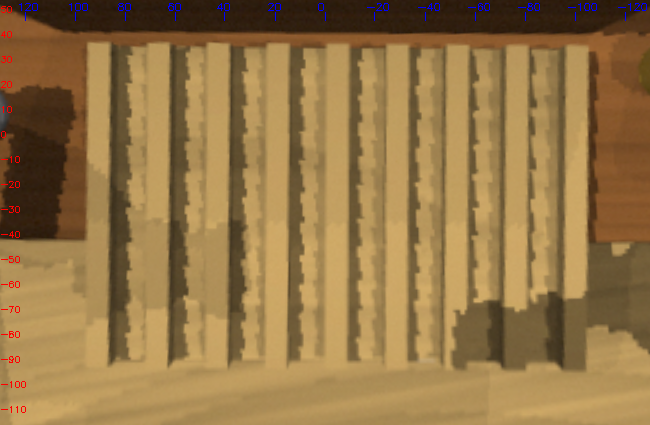

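Emit:
arm_command(moves=[{"slide":[45,-3,0],"twist":0,"jaw":16},{"slide":[90,-4,0],"twist":0,"jaw":16},{"slide":[120,-4,0],"twist":0,"jaw":16},{"slide":[138,-4,0],"twist":0,"jaw":16},{"slide":[138,-4,0],"twist":0,"jaw":16},{"slide":[138,-4,0],"twist":0,"jaw":16}])

```text
clock: 2.55
ee_pos: [0.5448, 0.0604, 0.0936]
eef_rot: [[0.0, 0.987, -0.163], [-0.0, -0.163, -0.987], [-1.0, 0.0, -0.0]]
contact_force: [0.5, -0.5, -0.6]
width: 0.0162
```

```bash
python3 - <<'E'
from workcell import arm, vision
from h import *
s=arm.read_state();print(s['ee_pos'],w2s(s['ee_pos']),s['width'],s['contact_force'])
c=vision.camera("wrist");np.savez("w2.npz",**c)
cv2.imwrite("pics/w2.png",cv2.resize(c["image"][200:340,190:370,::-1],None,fx=4,fy=4))
fx=lambda th: min(38,45-24*np.sin(th)-0.5)
for d in range(0,91,5):
    th=np.radians(d);k=d/90;S=-8+17*k;h=16-k
    x=fx(th)-(130-S)*np.cos(th)+h*np.sin(th)+11; z=60+(130-S)*np.sin(th)+h*np.cos(th)
    print(d,round(x,1),round(z,1))
E
```

```text
[0.54478838 0.06037164 0.09363613] [-0.08872328 -0.0041723 ] 0.016209155375996927 [ 0.50092749 -0.46457873 -0.55908594]
0 -89.0 76.0
5 -86.1 87.8
10 -82.3 99.3
15 -77.5 110.3
20 -73.4 120.7
25 -68.8 130.6
30 -63.3 139.7
35 -56.9 148.1
40 -49.9 155.8
45 -42.1 162.5
50 -33.7 168.4
55 -24.7 173.4
60 -15.3 177.4
65 -5.5 180.4
70 4.6 182.5
75 14.9 183.5
80 25.4 183.6
85 36.0 182.8
90 46.5 181.0
```

View pics/w2.png

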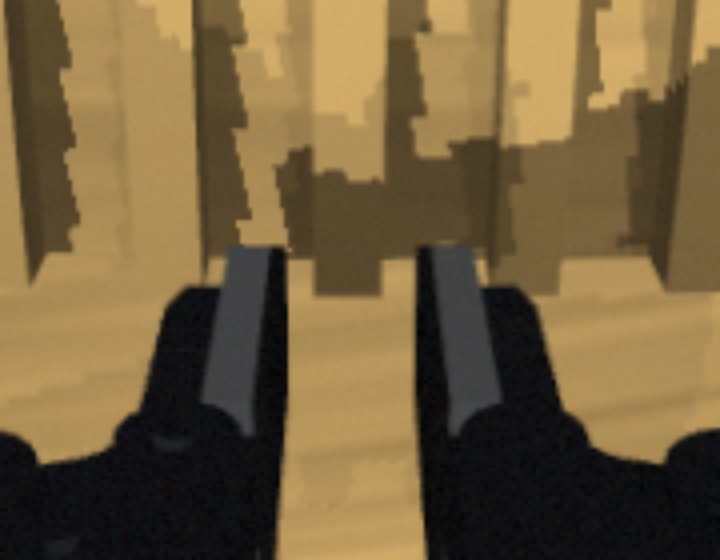

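Fingers straddle the centre rib (rib at columns 313–382, gap 287–415), with thin tips that fit the 14 mm grooves. Next: lower and grip lightly.

Emit:
arm_command(moves=[{"slide":[9,0,0],"twist":0,"jaw":16},{"slide":[17,0,0],"twist":0,"jaw":16},{"slide":[17,0,0],"twist":0,"jaw":16},{"slide":[17,0,0],"twist":0,"jaw":6},{"slide":[17,0,0],"twist":0,"jaw":6},{"slide":[17,0,0],"twist":0,"jaw":6},{"slide":[17,0,0],"twist":0,"jaw":6}], newtons=25)

```text
clock: 3.3
ee_pos: [0.5445, 0.061, 0.0762]
eef_rot: [[-0.0, 0.987, -0.162], [0.0, -0.162, -0.987], [-1.0, -0.0, 0.0]]
contact_force: [0.0, -0.9, -1.5]
width: 0.0079
```

Emit:
arm_command(moves=[{"slide":[-6,1,0],"twist":0,"jaw":3},{"slide":[-12,3,0],"twist":0,"jaw":3},{"slide":[-18,5,0],"twist":0,"jaw":3},{"slide":[-23,7,0],"twist":0,"jaw":3},{"slide":[-29,9,0],"twist":0,"jaw":3},{"slide":[-34,11,0],"twist":0,"jaw":3},{"slide":[-40,13,0],"twist":0,"jaw":3},{"slide":[-45,15,0],"twist":0,"jaw":3},{"slide":[-45,15,0],"twist":0,"jaw":3}])

```text
clock: 4.2
ee_pos: [0.5604, 0.0585, 0.1223]
eef_rot: [[0.002, 0.987, -0.163], [0.0, -0.163, -0.987], [-1.0, 0.002, -0.0]]
contact_force: [0.7, 0.4, -3.6]
width: 0.0081
```

```bash
python3 - <<'E'
from workcell import arm, vision
from h import *
a=vision.camera("side");np.savez("s3.npz",**a)
X=cloud(a);P=w2s(X);z=X[...,2]
# profile along board x at stand y=-60 (rib tops) by depth
for y0 in(-.09,-.076,-.052,-.028,.068,.09):
    m=(abs(P[...,1]-y0)<.004)&(P[...,0]>-.13)&(P[...,0]<.06)&(z>.05)
    o=np.argsort(P[m][:,0]);q=np.c_[P[m][:,0],z[m]][o]
    print(y0,[(int(i*1000),int(j*1000)) for i,j in q[::max(1,len(q)//14)]])
cv2.imwrite("pics/s3.png",cv2.resize(a["image"][120:290,160:360,::-1],None,fx=3.5,fy=3.5))
E
```

```text
-0.09 [(-83, 115), (-81, 115), (-80, 115), (-79, 120), (-79, 124), (-77, 120), (-77, 124), (-75, 119), (-72, 131), (-70, 118), (-60, 126), (-52, 120), (-45, 115), (-44, 51), (-42, 50), (-37, 106), (-33, 105)]
-0.076 [(-81, 112), (-79, 111), (-78, 122), (-78, 120), (-75, 119), (-75, 126), (-73, 132), (-67, 128), (-63, 126), (-62, 126), (-59, 116), (-56, 115), (-49, 121), (-47, 120), (-44, 53)]
-0.052 [(-127, 574), (-118, 568), (-114, 567), (-109, 558), (-104, 556), (-100, 557), (-95, 542), (-89, 557), (-85, 553), (-83, 211), (-79, 119), (-76, 122), (-64, 126), (18, 81), (50, 140)]
-0.028 [(-102, 265), (-100, 375), (-99, 318), (-95, 294), (-81, 217), (-79, 120), (-77, 113), (-72, 534), (-65, 534), (-54, 532), (0, 103), (46, 146), (47, 72), (48, 102), (49, 140), (55, 149)]
0.068 [(-83, 111), (-77, 121), (-70, 127), (-56, 116), (-42, 119), (-32, 112), (-19, 108), (-4, 103), (10, 97), (24, 82), (43, 81), (47, 135), (48, 122), (49, 112), (50, 97)]
0.09 [(-83, 111), (-76, 122), (-61, 126), (-42, 119), (-31, 58), (-20, 109), (-9, 59), (1, 100), (12, 58), (27, 60), (46, 137), (47, 134), (48, 142), (49, 103)]
```

View pics/s3.png

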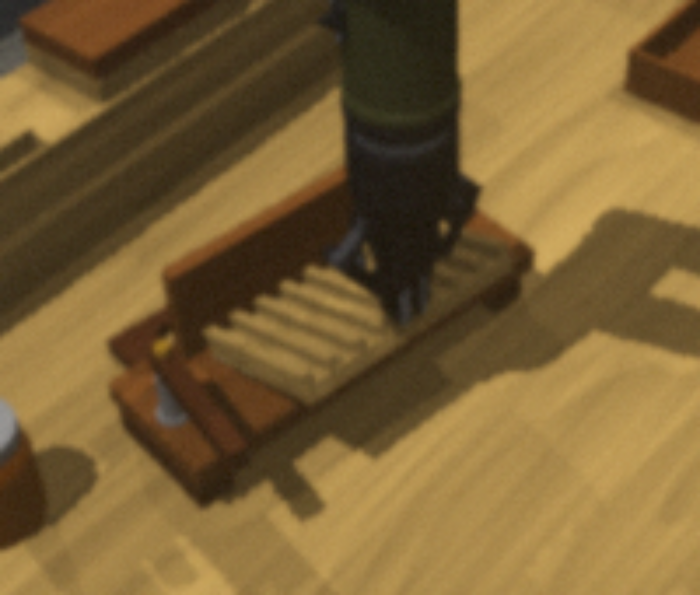

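The board is tilted about 21°, as planned, with its foot on the deck. I'll carry on along the arc.

Emit:
arm_command(moves=[{"slide":[-5,2,0],"twist":0,"jaw":3},{"slide":[-10,5,0],"twist":0,"jaw":3},{"slide":[-15,7,0],"twist":0,"jaw":3},{"slide":[-19,10,0],"twist":0,"jaw":3},{"slide":[-23,13,0],"twist":0,"jaw":3},{"slide":[-27,16,0],"twist":0,"jaw":3},{"slide":[-31,20,0],"twist":0,"jaw":3},{"slide":[-35,24,0],"twist":0,"jaw":3},{"slide":[-38,27,0],"twist":0,"jaw":3},{"slide":[-42,31,0],"twist":0,"jaw":3},{"slide":[-45,35,0],"twist":0,"jaw":3},{"slide":[-48,40,0],"twist":0,"jaw":3},{"slide":[-50,44,0],"twist":0,"jaw":3},{"slide":[-53,49,0],"twist":0,"jaw":3},{"slide":[-55,54,0],"twist":0,"jaw":3},{"slide":[-57,58,0],"twist":0,"jaw":3},{"slide":[-57,58,0],"twist":0,"jaw":3}])

```text
clock: 5.95
ee_pos: [0.6176, 0.0489, 0.1786]
eef_rot: [[0.001, 0.987, -0.163], [-0.0, -0.163, -0.987], [-1.0, 0.001, -0.0]]
contact_force: [-0.6, 0.1, -3.5]
width: 0.0079
```

```bash
python3 - <<'E'
from workcell import arm, vision
from h import *
a=vision.camera("side");np.savez("s4.npz",**a)
X=cloud(a);P=w2s(X);z=X[...,2]
for y0 in(.044,.068,.09):
    m=(abs(P[...,1]-y0)<.004)&(P[...,0]>-.13)&(P[...,0]<.06)&(z>.05)&(z<.25)
    o=np.argsort(P[m][:,0]);q=np.c_[P[m][:,0],z[m]][o]
    print(y0,[(int(i*1000),int(j*1000)) for i,j in q[::max(1,len(q)//14)]])
cv2.imwrite("pics/s4.png",cv2.resize(a["image"][120:290,160:360,::-1],None,fx=3.5,fy=3.5))
E
```

```text
0.044 [(-43, 59), (-36, 172), (-31, 164), (-27, 181), (-24, 152), (-19, 57), (-14, 178), (-7, 172), (-1, 58), (8, 97), (18, 59), (27, 58), (47, 133), (48, 144), (49, 125), (59, 150)]
0.068 [(-43, 51), (-37, 58), (-32, 181), (-27, 58), (-23, 182), (-19, 60), (-13, 62), (-6, 120), (2, 105), (13, 58), (22, 61), (46, 150), (47, 131), (48, 104), (50, 150)]
0.09 [(-43, 56), (-36, 176), (-31, 166), (-26, 60), (-21, 187), (-15, 136), (-1, 113), (6, 61), (14, 120), (25, 61), (46, 147), (48, 86), (48, 62), (50, 103), (57, 151)]
```

View pics/s4.png

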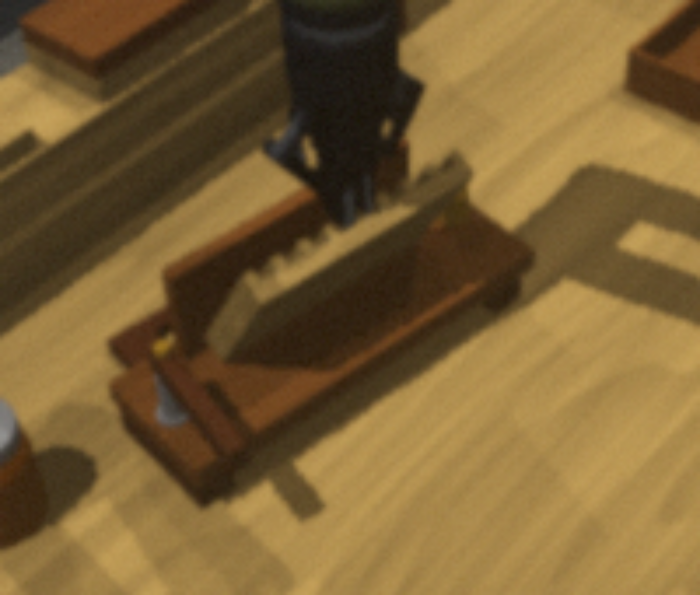

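Emit:
arm_command(moves=[{"slide":[-2,5,0],"twist":0,"jaw":3},{"slide":[-3,10,0],"twist":0,"jaw":3},{"slide":[-4,15,0],"twist":0,"jaw":3},{"slide":[-5,20,0],"twist":0,"jaw":3},{"slide":[-6,26,0],"twist":0,"jaw":3},{"slide":[-6,31,0],"twist":0,"jaw":3},{"slide":[-6,36,0],"twist":0,"jaw":3},{"slide":[-6,41,0],"twist":0,"jaw":3},{"slide":[-6,47,0],"twist":0,"jaw":3},{"slide":[-5,52,0],"twist":0,"jaw":3},{"slide":[-4,57,0],"twist":0,"jaw":3},{"slide":[-3,61,0],"twist":0,"jaw":3},{"slide":[-3,63,0],"twist":0,"jaw":3},{"slide":[-3,63,0],"twist":0,"jaw":3}])

```text
clock: 7.4
ee_pos: [0.6799, 0.0385, 0.1821]
eef_rot: [[0.002, 0.987, -0.163], [-0.0, -0.163, -0.987], [-1.0, 0.002, 0.0]]
contact_force: [0.5, -1.5, 3.9]
width: 0.0075
```

```bash
cat > chk.py <<'E'
from workcell import arm, vision
from h import *
import sys
n=sys.argv[1]
a=vision.camera("side");np.savez(n+".npz",**a)
X=cloud(a);P=w2s(X);z=X[...,2]
u=P[...,0];v=P[...,1]
m=(abs(v)<.11)&(u>-.03)&(u<.07)&(z>.186)&(z<.196)
print("top edge pts",m.sum(),rect(P[m]) if m.sum()>5 else "", z[m].mean() if m.any() else"")
for lo in range(70,190,15):
    m=(v>.05)&(v<.09)&(u>-.03)&(u<.07)&(abs(z-lo/1000)<.005)
    if m.any(): print(lo,"min/med x",(np.percentile(u[m],[2,50])*1000).round(1),m.sum())
m=(v>.1)&(u<.02)&(abs(z-.127)<.004); p=P[m]
if len(p)>5:print("keeper",rect(p))
cv2.imwrite(f"pics/{n}.png",cv2.resize(a["image"][120:290,160:360,::-1],None,fx=3.5,fy=3.5))
E
python3 chk.py s5
```

```text
top edge pts 487 (array([37.4, -4. ]), array([201.3,  36.6]), 89.5) 0.18999265061967047
70 min/med x [21.3 23.3] 30
85 min/med x [21.2 23.8] 37
100 min/med x [21.5 23.9] 36
115 min/med x [21.3 23.5] 32
130 min/med x [21.2 23.5] 40
145 min/med x [21.4 23.2] 34
160 min/med x [20.5 22.4] 39
175 min/med x [20.9 22.9] 42
keeper (array([ 11.6, 386.2]), array([491.2, 113.2]), 77.6)
```

View pics/s5.png

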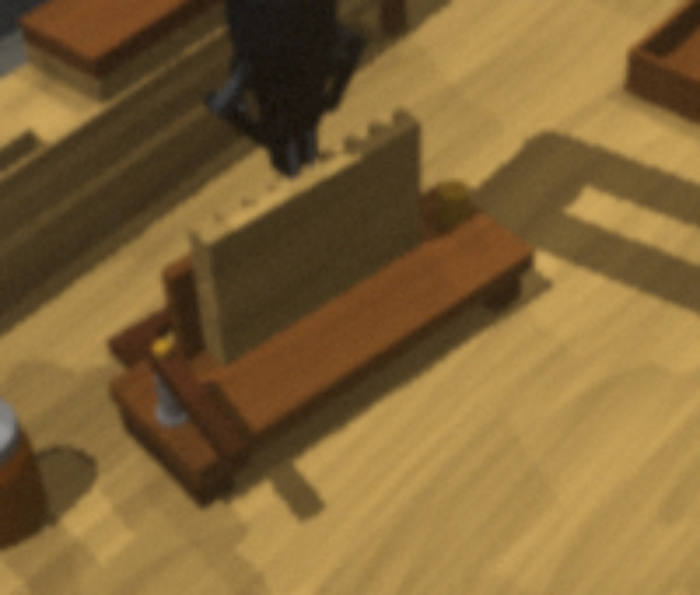

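Board is upright: its back face is at x ≈ 21–23 at every height and its top at 190 mm, as it should be. Next: release, rise, close the jaws and go round to the outside of the keeper.

Emit:
arm_command(moves=[{"slide":[0,0,0],"twist":0,"jaw":14},{"slide":[0,0,0],"twist":0,"jaw":14},{"slide":[0,0,0],"twist":0,"jaw":14},{"slide":[-10,0,0],"twist":0,"jaw":14},{"slide":[-30,0,0],"twist":0,"jaw":14},{"slide":[-60,0,0],"twist":0,"jaw":14},{"slide":[-60,-20,-35],"twist":0,"jaw":0},{"slide":[-60,-42,-71],"twist":0,"jaw":0},{"slide":[-60,-64,-110],"twist":0,"jaw":0},{"slide":[-60,-86,-150],"twist":0,"jaw":0},{"slide":[-60,-108,-185],"twist":0,"jaw":0},{"slide":[-60,-118,-203],"twist":0,"jaw":0},{"slide":[-60,-118,-203],"twist":0,"jaw":0},{"slide":[-60,-118,-203],"twist":0,"jaw":0}])

```text
clock: 8.85
ee_pos: [0.595, 0.2587, 0.2415]
eef_rot: [[-0.0, 0.987, -0.161], [-0.0, -0.161, -0.987], [-1.0, -0.0, 0.0]]
contact_force: [0.4, -0.1, 0.7]
width: -0.0001
```

```bash
cat > chk2.py <<'E'
from workcell import arm, vision
from h import *
import sys
s=arm.read_state();print(s['ee_pos'],w2s(s['ee_pos'])*1000,s['width'],s['contact_force'])
for n in("scene","side"):
    c=vision.camera(n);X=cloud(c);P=w2s(X);z=X[...,2];u,v=P[...,0],P[...,1]
    R=c["image"].astype(int)
    m=(v>0.02)&(v<.22)&(u>-.13)&(u<.03)&(abs(z-.127)<.004)&(R[...,0]-R[...,2]>15)&(R[...,0]<150)&(v>.02)
    k=cv2.connectedComponentsWithStats(m.astype(np.uint8));
    for i in range(1,k[0]):
        if k[2][i,4]>30: print(n,"keeper?",k[2][i,4],rect(P[k[1]==i]))
    m=(v>.05)&(v<.09)&(u>-.03)&(u<.07)
    print(n,"board face x",[ (lo,round(float(np.percentile(u[m&(abs(z-lo/1000)<.005)],10))*1000,1)) for lo in (70,140,180) if (m&(abs(z-lo/1000)<.005)).sum()>5])
    m=(abs(v)<.13)&(u>-.03)&(u<.07)&(z>.185)&(z<.195)
    if m.sum()>10: print(n,"top",rect(P[m]),z[m].mean())
    cv2.imwrite(f"pics/{sys.argv[1]}_{n}.png",c["image"][:,:,::-1])
E
python3 chk2.py a
```

```text
[0.59495444 0.25873118 0.24149577] [-71.62154957 199.72134422] -5.8852662020974524e-05 [ 0.42407479 -0.07487386  0.65956271]
scene keeper? 164 (array([-36.6, 158.6]), array([ 16.2, 116.5]), 82.8)
scene board face x [(70, 56.8), (140, 34.4), (180, 33.8)]
scene top (array([33.5, -3.6]), array([201.2,  27.5]), 89.5) 0.19037013736536484
side keeper? 55 (array([24., 59.]), array([74.7,  5.6]), 87.4)
side keeper? 247 (array([-36.4, 157.3]), array([ 16.5, 118. ]), 82.1)
side board face x [(70, 22.5), (140, 22.8), (180, 22.5)]
side top (array([34.7, -3.7]), array([ 28. , 201.2]), 0.0) 0.18941153285982312
```

```bash
python3 - <<'E'
import numpy as np
for p in [-.13,0,.15,.3,.45,.6,.75,.9,1.05,1.2,1.35,1.45,1.52,1.57,1.6]:
    s,c=np.sin(p),np.cos(p);o=8+11*abs(s)+8*abs(c)
    x=10-85*c-s*o; y=150-85*s+c*o
    print(p,round(x,1),round(y,1),"ty",round(x+71.6),"tz",round(199.7-y))
E
```

```text
-0.13 -72.0 178.2 ty 0 tz 21
0 -75.0 166.0 ty -3 tz 34
0.15 -76.7 154.7 ty -5 tz 45
0.3 -76.8 142.9 ty -5 tz 57
0.45 -75.2 131.0 ty -4 tz 69
0.6 -71.9 119.2 ty 0 tz 81
0.75 -66.7 107.7 ty 5 tz 92
0.9 -59.7 96.8 ty 12 tz 103
1.05 -51.0 87.0 ty 21 tz 113
1.2 -40.5 78.4 ty 31 tz 121
1.35 -28.6 71.5 ty 43 tz 128
1.45 -20.0 68.0 ty 52 tz 132
1.52 -13.7 66.1 ty 58 tz 134
1.57 -9.1 65.0 ty 63 tz 135
1.6 -6.7 64.5 ty 65 tz 135
```

Emit:
arm_command(moves=[{"slide":[45,0,0],"twist":0,"jaw":0},{"slide":[90,0,0],"twist":0,"jaw":0},{"slide":[121,0,0],"twist":0,"jaw":0},{"slide":[121,0,0],"twist":0,"jaw":0},{"slide":[121,0,0],"twist":0,"jaw":0}])

```text
clock: 9.45
ee_pos: [0.5959, 0.2572, 0.1203]
eef_rot: [[-0.001, 0.986, -0.164], [-0.0, -0.164, -0.986], [-1.0, -0.001, 0.001]]
contact_force: [0.2, 0.4, 0.7]
width: 0.0
```

Emit:
arm_command(moves=[{"slide":[0,0,12],"twist":0,"jaw":0},{"slide":[0,-1,20],"twist":0,"jaw":0},{"slide":[0,-2,27],"twist":0,"jaw":0},{"slide":[0,-4,34],"twist":0,"jaw":0},{"slide":[0,-5,40],"twist":0,"jaw":0},{"slide":[0,-6,46],"twist":0,"jaw":0},{"slide":[0,-6,52],"twist":0,"jaw":0},{"slide":[0,-6,57],"twist":0,"jaw":0},{"slide":[0,-6,63],"twist":0,"jaw":0},{"slide":[0,-5,69],"twist":0,"jaw":0},{"slide":[0,-3,75],"twist":0,"jaw":0},{"slide":[0,-1,81],"twist":0,"jaw":0},{"slide":[0,1,86],"twist":0,"jaw":0},{"slide":[0,4,92],"twist":0,"jaw":0},{"slide":[0,7,97],"twist":0,"jaw":0},{"slide":[0,11,103],"twist":0,"jaw":0},{"slide":[0,15,108],"twist":0,"jaw":0},{"slide":[0,20,113],"twist":0,"jaw":0},{"slide":[0,25,117],"twist":0,"jaw":0},{"slide":[0,30,121],"twist":0,"jaw":0}])

```text
clock: 11.45
ee_pos: [0.6054, 0.1336, 0.1201]
eef_rot: [[-0.001, 0.987, -0.163], [-0.0, -0.163, -0.987], [-1.0, -0.001, 0.0]]
contact_force: [0.3, 1.3, -0.4]
width: -0.0001
```

```bash
python3 chk2.py b
```

```text
[0.6053609  0.13356391 0.12007246] [-40.9147226   77.93068546] -7.027901864518575e-05 [ 0.29855634  1.32776193 -0.43884389]
scene keeper? 146 (array([ -3. , 113.9]), array([100.4,  18.1]), 67.0)
scene board face x [(70, 57.2), (140, 34.3), (180, -29.2)]
scene top (array([8.6, 8.5]), array([223.,  77.]), 89.9) 0.19021637909846184
side keeper? 167 (array([  1.5, 121.2]), array([81.6, 21. ]), 70.1)
side board face x [(180, 23.0)]
side top (array([34.6, -2.9]), array([201.3,  27.1]), 89.4) 0.1895174960186133
```

Emit:
arm_command(moves=[{"slide":[0,6,4],"twist":0,"jaw":0},{"slide":[0,12,7],"twist":0,"jaw":0},{"slide":[0,17,9],"twist":0,"jaw":0},{"slide":[0,22,11],"twist":0,"jaw":0},{"slide":[0,26,12],"twist":0,"jaw":0},{"slide":[0,30,13],"twist":0,"jaw":0},{"slide":[0,32,13],"twist":0,"jaw":0},{"slide":[0,33,13],"twist":0,"jaw":0},{"slide":[0,33,13],"twist":0,"jaw":0}])

```text
clock: 12.45
ee_pos: [0.6359, 0.1158, 0.1203]
eef_rot: [[0.0, 0.987, -0.163], [-0.0, -0.163, -0.987], [-1.0, 0.0, 0.0]]
contact_force: [-0.1, 0.3, 0.1]
width: -0.0001
```

```bash
python3 chk2.py c
```

```text
[0.63587098 0.11578878 0.12028762] [-7.91080117 65.37604231] -0.00012313641981431052 [-0.05231393  0.28031434  0.12511307]
scene keeper? 111 (array([ 12.1, 124.8]), array([19. , 71.6]), 3.1)
scene board face x [(70, 57.0), (140, 33.8), (180, -12.3)]
scene top (array([15.2,  6.8]), array([218. ,  63.3]), 89.3) 0.19033278898690534
side keeper? 195 (array([ 15. , 116.6]), array([85.3, 32. ]), 84.4)
side board face x [(70, 22.3), (140, -17.4), (180, -19.9)]
side top (array([12. ,  5.6]), array([219.,  74.]), 89.7) 0.18992924532296718
```

Emit:
arm_command(moves=[{"slide":[0,-20,0],"twist":0,"jaw":0},{"slide":[0,-60,0],"twist":0,"jaw":0},{"slide":[-30,-90,0],"twist":0,"jaw":0},{"slide":[-70,-110,0],"twist":0,"jaw":0},{"slide":[-110,-120,0],"twist":0,"jaw":0},{"slide":[-130,-120,0],"twist":0,"jaw":0},{"slide":[-130,-120,0],"twist":0,"jaw":0}])

```text
clock: 13.25
ee_pos: [0.5193, 0.136, 0.2545]
eef_rot: [[0.009, 0.987, -0.162], [0.002, -0.162, -0.987], [-1.0, 0.008, -0.003]]
contact_force: [0.8, 0.1, -1.0]
width: -0.0
```

```bash
python3 chk2.py d; python3 - <<'E'
from workcell import vision
import cv2,numpy as np
c=vision.camera("wrist");np.savez("w4.npz",**c);cv2.imwrite("pics/w4.png",c["image"][:,:,::-1])
E
```

```text
[0.51931491 0.13604357 0.25453168] [-126.21262182   66.32581351] -4.157121375209307e-05 [ 0.81822461  0.09640657 -1.04536058]
scene keeper? 108 (array([ 13.9, 125.7]), array([19.6, 69.9]), 3.3)
scene board face x [(70, 56.6), (140, 34.1), (180, 33.2)]
scene top (array([32.8, -3.7]), array([202.6,  28.2]), 89.1) 0.19031840241882114
side keeper? 286 (array([16.2, 90.8]), array([140.1,  27.4]), 89.8)
side board face x [(70, 21.8), (140, 23.1), (180, 22.4)]
side top (array([35.5, 44.2]), array([105.7,  27.5]), 89.8) 0.18943190864884807
```

View pics/w4.png

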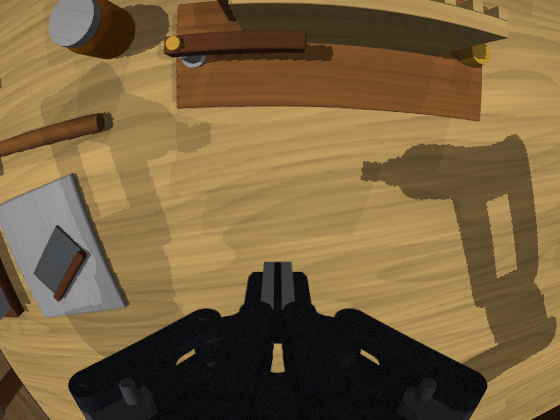

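The wrist view shows the keeper from the pin at (172,44) to its tip at (305,40), across the board's left half, and the board standing. Next I'll measure its angle.

```bash
python3 - <<'E'
from workcell import vision
from h import *
c=vision.camera("side");X=cloud(c);P=w2s(X)*1000;z=X[...,2]*1000
m=(P[...,1]>30)&(P[...,1]<165)&(P[...,0]>-20)&(P[...,0]<19.5)&(abs(z-127)<3)
p=P[m];print(m.sum(),rect(p/1000))
b=[(y,round(float(np.percentile(p[abs(p[:,1]-y)<5,0],8)),1)) for y in range(45,160,10) if (abs(p[:,1]-y)<5).sum()>3];print("near edge",b)
# wrist: bar's near face/top edge by rays onto z=127
w=np.load("w4.npz");x,y=np.meshgrid(np.arange(.03,-.03,-.0004),np.arange(.17,.03,-.0004),indexing='ij')
q=wproj(w,s2w(x,y,.127)).astype(np.float32);im=cv2.remap(w["image"],q[...,0],q[...,1],1)
k=cv2.inRange(im,(50,10,0),(125,65,50)); g=[]
for j in range(25,330,25):
    i=np.where(k[:,j]>0)[0]; g.append((int(y[0,j]*1000),[round(x[t,0]*1000) for t in (i.min(),i.max())] if len(i) else None))
print(g); cv2.imwrite("pics/w4r.png",cv2.resize(im[:,:,::-1],None,fx=2,fy=2))
E
```

```text
204 (array([ 11.3, 101.7]), array([118.4,  15.8]), 89.6)
near edge [(45, 6.8), (55, 4.4), (65, 6.2), (75, 4.2), (85, 5.4), (95, 4.9), (105, 4.3), (115, 4.4), (125, 5.9), (135, 4.5), (145, 5.5), (155, 6.3)]
[(159, None), (149, [6, 0]), (139, [19, -4]), (129, [26, 3]), (119, [25, -7]), (109, [25, -6]), (99, [28, -6]), (89, [30, -6]), (79, [30, -6]), (69, [30, -7]), (59, [30, -7]), (49, [30, -7]), (39, [30, -7])]
```

View pics/w4r.png

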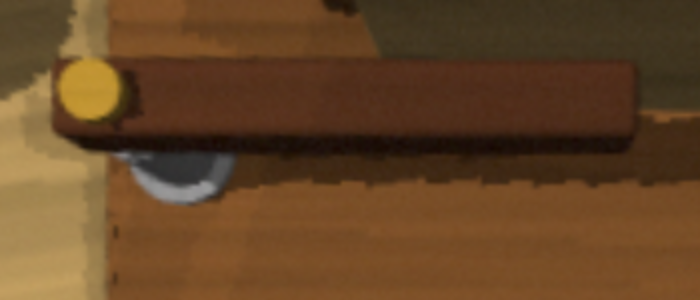

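```bash
python3 -c "
from workcell import job,arm
print(arm.read_state()['qd'].round(3));print(job.hand_in())"
```

```text
[ 0.     0.012  0.005  0.001  0.004 -0.001]
the job is handed in; nothing more can be done
None
```

The board is standing upright against the fence, the keeper is across in front of it, and the job is handed in at about 14 s on the robot's clock.

I gripped the board's centre rib lightly at the near edge and swung it up along an arc until it stood. After releasing it, I pushed the keeper round with closed fingers and backed clear.

**Last checks:**
- **Board:** its back face is vertical at stand x ≈ 22–23 mm at all the heights I measured. Its top is at 190 mm and it is centred at y ≈ −4 mm.
- **Keeper:** it lies along the stand, within about 0.01 rad of 1.57. It stops just short of its end stop and is clear of the board.
- **Robot:** it is about 13 cm away from the board and touching nothing. The highest wrist force I read was about 4 N.
- **Bystanders:** nothing looked moved in the views I took, but I did not re-measure their positions.

In the last check the automatic keeper and board readings disagreed in places: the side view merged the keeper with the gripper or board, and the scene view saw the board from behind. I therefore took the keeper angle from a tighter side-view fit, and the straightened wrist picture agreed with it.

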